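# Zero the comparator on its master block

### The job

Zero the comparator on the gauge block that stands under its probe: with the closed fingers press the red-padded lift lever right down and ease it back up, so that the spindle is raised and settles gently on the block and never drops on it. Then press the blue zero key on the readout fully and let it up, and after that the green send key, which passes the zero reading to the computer. Nothing is picked up; leave the grey middle key alone, and the block and everything lying about where they are.

Things in the scene. Friction and masses are not known exactly. Their poses are not given: they have to be found in the camera images.
- comparator: fixed comparator stand: grey base 140 (x) x 100 (y) x 36 mm, round steel anvil (top at 42 mm), steel column 22 mm thick, 188 mm high, upright black probe 31 mm thick (88 to 150 mm high). Origin: centre of the underside, z up. On its own x: red lever pad at -90 mm (20 mm past the base's edge), probe and spindle axis at -20 mm, column at +46 mm.
- lever_pad (a point): centre of the top of the red finger pad (round, 24 mm wide) at the free end of the lift lever, about 173 mm above the worktop when up; nothing is above it or in front of it. The lever's pivot is 48 mm from it towards the column, the spindle cap 70 mm. Pressed straight down it travels about 21 mm, nearly straight.
- lift_lever (a joint): lift lever, rad: about 0 when up (spindle on the block), 0.45 at the lower stop. Right down means over 0.39, or 18.5 mm of pad travel. Its spring pushes the pad up with about 1.2 N at the top, 4 N at the bottom; it follows the finger as that rises. Let go suddenly, it snaps up and the spindle drops on the block.
- spindle: steel probe spindle, 5 mm thick with a ball tip, sliding up and down; origin at the tip, 67 mm above the worktop when it rests on the block. The lever raises it by 22 mm per rad, 10 mm at the lower stop. Gently means that it comes down slower than 0.14 m/s; the pad then rises slower than about 0.3 m/s.
- master_block: loose steel gauge block, 9 x 35 x 25 mm high, standing on the anvil under the spindle; origin: centre of its underside. Not to be touched.
- readout: fixed white gauge readout, 120 (x) x 190 (y) mm, 28 mm high at the front, 59 mm at the back; grey panel sloping up to the back by 16 degrees: three keys in a row, a black display window behind them. Origin: centre of its underside, z up, front faces its own -x. Keys along its y, 55 mm apart: blue at +y, grey in the middle, green at -y.
- zero_key_top (a point): centre of the top of the blue zero key cap, 18 x 20 mm, sloping with the panel; it stands 10 mm above the panel
- send_key_top (a point): centre of the top of the green send key cap, 18 x 20 mm, likewise
- limit_key_top (a point): centre of the top of the grey middle key (tolerance limits) cap, 18 x 20 mm, likewise; not to be pressed
- zero_key (a joint): travel of the blue zero key, m: 0 up, 0.004 fully down, square to the panel (pressing straight down works). Spring: 1.4 N to start, 5 N fully down; comes up by itself. Pressed means over 0.0025.
- send_key (a joint): travel of the green send key, m: the same as the zero key
- limit_key (a joint): travel of the grey middle key, m: the same; must stay under 0.0015
- tweezers: loose steel tweezers 14 x 122 x 9 mm, bystander; origin: centre of underside, long in its y
- plug_gauge: loose steel plug gauge 20 x 106 x 17 mm, bystander; origin: centre of underside, long in its y
- ref_disc: loose grey hardness reference disc, 60 mm wide, 12 mm high, bystander; origin: centre of underside
- micrometer: loose outside micrometer 43 x 125 x 18 mm, bystander; origin: centre of underside, long in its y
- marker: loose white and black marker pen 17 x 135 x 16 mm, bystander; origin: centre of underside, long in its y

How it is judged (in metres and radians):
On the way, in this order (a step that is already met when the one before it is completed fails the run):
1. the lift lever is pressed right down, raising the spindle (value of joint lift_lever above 0.39 rad), for 0.05 s.
2. the lever is back up and the spindle rests on the block (value of joint lift_lever below 0.04 rad and contact force between spindle and master_block above 0.3 N), for 0.1 s.
3. the blue zero key is pressed with the spindle on the block (all of step 2 and value of joint zero_key above 0.0025 m), for 0.05 s.
4. the zero key is let up, then the green send key is pressed with the spindle on the block (all of step 2 and value of joint send_key above 0.0025 m and value of joint zero_key below 0.001 m), for 0.05 s.
At the end, for the whole second after the job is handed in: The lever is up (under 0.04 rad) with the spindle resting on the block (over 0.3 N), all three keys are up (within 1 mm), the block stands still and upright within 4 mm of where it was, and the loose things lie within 15 mm of where they were (all of step 2 and value of joint each of zero_key, send_key, limit_key below 0.001 m and distance of master_block from where it was at the start of the episode below 0.004 m and angle between master_block's own z axis and vertical below 0.1 rad and linear speed of master_block below 0.02 m/s and distance of each of tweezers, plug_gauge, ref_disc, micrometer, marker from where it was at the start of the episode below 0.015 m); the robot touches nothing.
It fails at once if the grey middle key is pressed (over 1.5 mm) (value of joint limit_key above 0.0015 m).
It fails at once if the spindle drops (comes down faster than 0.14 m/s: lever faster than 6.5 rad/s) (velocity of joint lift_lever below -6.5 rad/s).
It fails at once if the gauge block is moved by over 4 mm, tipped or lifted (distance of master_block from where it was at the start of the episode above 0.004 m or angle between master_block's own z axis and vertical above 0.1 rad).
It fails at once if the gauge block is touched by the robot (contact force between the arm and master_block above 0.5 N).
It fails at once if a loose thing is pushed by over 15 mm or lifted (distance of any of tweezers, plug_gauge, ref_disc, micrometer, marker from where it was at the start of the episode above 0.015 m).
It also fails if it takes over 48 s, if anything falls off the work surface, if the arm or the gripper's body presses on something with over 40 N, if the wrist force passes 120 N, or if a joint passes its speed limit or range.

### The arm

A 6-joint arm with a two-finger parallel gripper is mounted at the origin on a cart in front of the work surface, level with it; the furniture and walls round the work are solid. World frame = base frame: x ahead of the robot, y to its left, z up, the work surface at z = 0. Lengths are in mm, angles in degrees, forces in N, time in s.
With the tool pointing down it reaches from about 325 to 1000 mm from the base axis. Payload 5.1 kg.
Tool frame: the origin (TCP) lies on the centre line of the jaws, within the pads' length; the fingertips stand 14 mm ahead of it and the grasp point (between the pads) lies 5 mm behind it; z points along the fingers, y is the line along which they close (so a half turn about z gives the same grasp; the last joint's range is limited). The gripper opens to 85 mm and grips with 20 to 120 N. Pads are 22 mm wide; open, the fingers measure 114 mm over their backs; the gripper's body (76 mm by 85 mm) begins 54 mm behind the grasp point. The pads swing forward as they close: fully open they stand 13 mm farther back than shut.
Start: joints at [64.251, 7.093, 94.555, -0, 78.352, -4.733], TCP at [233.129, 606.742, 245.322] pointing down, gripper open.
Joint ranges: [-149.61, 149.61], [-58.7, 133.49], [1.44, 155.28], [-77.14, 257.14], [18.33, 153.61], [-166.67, 166.67]. Speed limits (degrees/s): [147.25, 147.25, 180, 180, 180, 180].

### API

Orientations are given as a 3x3 rotation matrix whose columns are the frame's x, y, z axes.
In Python, from plant import env gives the robot as it stands.
- The arm moves only by the shell command python3 -m handwheel 'ROWS' [FORCE]. ROWS is JSON, a list of rows, each a list of 7 numbers: the opening, from 0 (shut) to 1 (fully open), then the shift along the tool's x, y, z each as a share of 10 cm, from -1 to 1, then the turn, a rotation vector about the tool's x, y, z each as a share of 6 degrees, from -1 to 1. A call has exactly 10 rows; each row shifts and turns the commanded pose from where the row before left it, along the tool's axes as they then stand; what a row does not reach is not made up. A row lasts 1/12 s, in which the tool goes at most 41.7 mm and 7.16 degrees, less where a joint would pass 70% of its speed; a pose out of reach is approached as far as the arm can. A call with a number of a shift or a turn outside -1 to 1 is refused whole. A call with a gripper value outside its range is refused whole. The fingers move at their own pace and stop on an object; FORCE is the grip in N (left out, the last holds). Time passes only in rows, so rows that do not move let the fingers close, or fill a call up. It gives the time, the measured TCP pose, the force, the opening and the grip force at its end, in the units of the state.
- env.sense(): the state, without advancing time (a new reading comes with each control period).
- env.camera(name): name is "scene" or "side" or "wrist"; returns a dict with "frame" (384x512x3 uint8, red, green, blue), "z_map" (384x512 float32, mm along the optical axis (not along the pixel's ray), 0 where there is no reading), "mtx" (3x3 intrinsics, pixels), "k1" (the pictures are not rectified: a ray, as slopes to the right and down, at radius r is drawn at 1 + k1 r^2 times it, then the intrinsics apply), "pose" (4x4, takes a point from camera to world coordinates). Camera axes: x right, y down, z forward; pixel columns grow to the right and rows downward; lengths in mm; the calibration is good to about 2 mm. A picture is of the moment at which its call begins.
- env.hand_in(): hands the job in; it is judged then, once.
The state is a dict: "time_s": time; "joint_pos": joint angles; "dq": joint speeds; "effort": joint torques, N m; "tcp_pos": TCP position; "tcp_rot": TCP orientation; "contact_force": force on the tool from outside, world axes, zero at the start; "torque": the same for the moment, N m; "width": finger opening in mm; "grasp_force": force on a finger pad.
Only numpy, scipy, OpenCV 4.12 (cv2) and the standard library are available. Lean on these libraries where they do the work, as an engineer would, in place of code of your own. Each camera call takes 0.05 s, during which the arm holds its last target. There are 200 camera calls.

## Working session

There is one attempt and no reset: what is moved stays moved. The work goes in short steps, Python scripts to look and compute and a shell command to move; the robot and the scene stay as the last step left them, time stands still between calls to the robot, and variables do not carry over. Pictures are saved under pics/ and viewed, at most 10 in all, crops included, and the job is handed in when it is done.

```bash
mkdir -p pics
cat > h.py <<'E'
import numpy as np, cv2
from plant import env
def world(c,u,v):
    u=np.atleast_1d(u).astype(float);v=np.atleast_1d(v).astype(float)
    K=c["mtx"];z=c["z_map"][v.astype(int),u.astype(int)]
    x=(u-K[0,2])/K[0,0];y=(v-K[1,2])/K[1,1];a,b=x.copy(),y.copy()
    for _ in range(10):
        f=1+c["k1"]*(a*a+b*b);a,b=x/f,y/f
    P=np.stack([a*z,b*z,z],1);T=np.array(c["pose"])
    return P@T[:3,:3].T+T[:3,3]
E
python3 - <<'E'
from h import *
for n in("scene","side"):
    c=env.camera(n);cv2.imwrite(f"pics/{n}0.png",cv2.resize(c["frame"][:,:,::-1],(800,600)))
    h=cv2.cvtColor(c["frame"],cv2.COLOR_RGB2HSV);H,S,V=[h[...,i].astype(int) for i in range(3)]
    print(n,np.array(c["pose"]).round(2).tolist())
    for k,m in dict(red=((H<8)|(H>172)),blue=(H>100)&(H<130),green=(H>45)&(H<88)).items():
        m=(m&(S>110)&(V>50)).astype(np.uint8)
        nn,l,st,ce=cv2.connectedComponentsWithStats(m)
        for i in range(1,nn):
            if st[i,4]>25:
                v,u=np.nonzero(l==i);P=world(c,u,v);P=P[c["z_map"][v,u]>0]
                print(k,st[i].tolist(),np.median(P,0).round(1),P.min(0).round(),P.max(0).round())
s=env.sense();print(s["tcp_pos"],np.array(s["tcp_rot"]).round(3).tolist(),s["time_s"],s["width"])
E
```

```text
scene [[0.6, -0.61, 0.52, -118.61], [-0.8, -0.45, 0.39, -498.07], [-0.0, -0.65, -0.76, 994.78], [0.0, 0.0, 0.0, 1.0]]
red [239, 152, 9, 7, 43] [521.   40.8 172.1] [509.  29.  -3.] [669. 171. 176.]
red [338, 166, 10, 10, 76] [ 693.6 -217.7  120.6] [ 683. -231.  108.] [ 712. -203.  137.]
red [333, 183, 14, 6, 27] [ 680.6 -224.6   60.7] [ 673. -239.   55.] [ 697. -199.   67.]
blue [283, 209, 8, 7, 41] [ 505.2 -139.6   45.5] [ 496. -150.   39.] [ 520. -129.   51.]
green [318, 221, 7, 6, 36] [ 530.8 -247.    46.9] [ 522. -256.   43.] [ 541. -236.   51.]
side [[0.99, -0.08, 0.09, 404.04], [-0.12, -0.65, 0.75, -944.19], [-0.0, -0.76, -0.65, 867.26], [0.0, 0.0, 0.0, 1.0]]
red [254, 154, 7, 6, 35] [525.5  37.2 170.3] [514.  24.  -5.] [558. 278. 175.]
red [327, 215, 11, 13, 112] [ 698.9 -224.   118.8] [ 687. -234.   -2.] [759. -83. 135.]
red [322, 235, 16, 7, 40] [ 692.7 -237.    58.5] [ 678. -244.   53.] [ 718. -218.   66.]
blue [256, 223, 8, 7, 38] [ 509.5 -146.3   44.8] [ 499. -154.   35.] [ 519. -131.   48.]
green [270, 249, 8, 7, 36] [ 534.1 -252.7   45.9] [ 525. -262.   37.] [ 543. -242.   51.]
[232.89376045 606.25662948 244.15779793] [[-0.933, 0.359, -0.001], [0.359, 0.933, -0.002], [0.0, -0.002, -1.0]] 0.1 85.27155408880324
```

View pics/scene0.png

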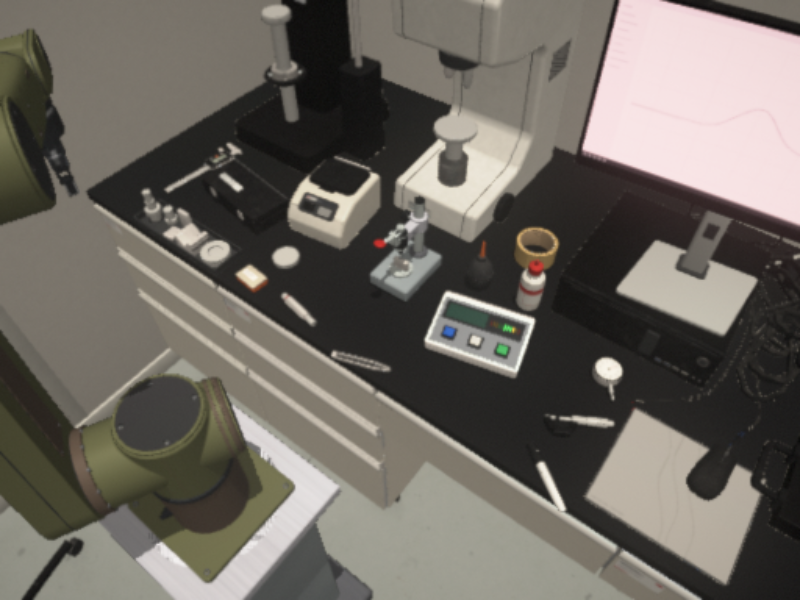

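View pics/side0.png

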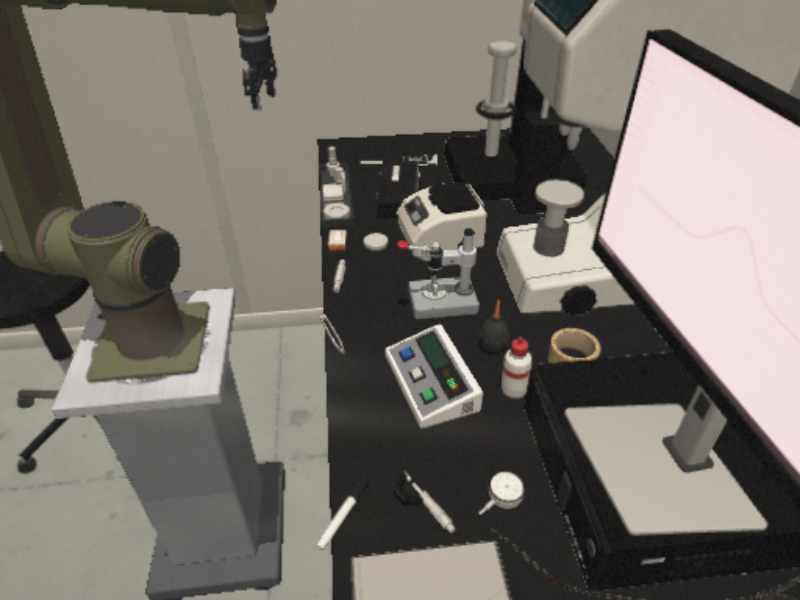

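The red lever pad is at about (380,243) in the scene picture. The blue key is at (449,332) and the green key at (502,350). The path over the bench is clear, so I'll move above the pad with the fingers shut and refine the position with the wrist camera.

```bash
python3 -m handwheel '[[0,-0.22,-0.21,-0.04,0,0,0],[0,-0.22,-0.21,-0.04,0,0,0],[0,-0.22,-0.21,-0.04,0,0,0],[0,-0.22,-0.21,-0.04,0,0,0],[0,-0.22,-0.21,-0.04,0,0,0],[0,-0.22,-0.21,-0.04,0,0,0],[0,-0.22,-0.21,-0.04,0,0,0],[0,-0.22,-0.21,-0.04,0,0,0],[0,-0.22,-0.21,-0.04,0,0,0],[0,-0.22,-0.21,-0.04,0,0,0]]' 40
python3 -m handwheel '[[0,-0.22,-0.21,-0.04,0,0,0],[0,-0.22,-0.21,-0.04,0,0,0],[0,-0.22,-0.21,-0.04,0,0,0],[0,-0.22,-0.21,-0.04,0,0,0],[0,-0.22,-0.21,-0.04,0,0,0],[0,-0.22,-0.21,-0.04,0,0,0],[0,-0.22,-0.21,-0.04,0,0,0],[0,-0.22,-0.21,-0.04,0,0,0],[0,-0.2,-0.2,0,0,0,0],[0,0,0,0,0,0,0]]'
cat > w.py <<'E'
from h import *
import sys
s=env.sense();print(s["tcp_pos"].round(1) if hasattr(s["tcp_pos"],'round') else s["tcp_pos"],np.array(s["tcp_rot"]).round(3).tolist(),s["time_s"],s["width"],s["contact_force"])
c=env.camera("wrist");cv2.imwrite(f"pics/{sys.argv[1]}.png",cv2.resize(c["frame"][:,:,::-1],(800,600)))
T=np.array(c["pose"]);print("cam",T.round(3).tolist())
h=cv2.cvtColor(c["frame"],cv2.COLOR_RGB2HSV);H,S,V=[h[...,i].astype(int) for i in range(3)]
for k,m in dict(red=((H<8)|(H>172)),blue=(H>100)&(H<130),green=(H>45)&(H<88)).items():
    m=(m&(S>110)&(V>50)).astype(np.uint8)
    nn,l,st,ce=cv2.connectedComponentsWithStats(m)
    for i in range(1,nn):
        if st[i,4]>80:
            v,u=np.nonzero(l==i);P=world(c,u,v);P=P[c["z_map"][v,u]>0]
            print(k,st[i].tolist(),"med",np.median(P,0).round(1),"mid",((np.percentile(P,2,0)+np.percentile(P,98,0))/2).round(1),np.percentile(P,2,0).round(),np.percentile(P,98,0).round())
E
python3 w.py w1
```

```text
time_s: 0.93
tcp_pos: [363.3, 330.3, 285.0]
tcp_rot: [[-0.934, 0.358, -0.001], [0.358, 0.934, -0.0], [0.0, -0.001, -1.0]]
contact_force: [0.6, 0.3, 0.4]
width: -0.3
grasp_force: 0.0
time_s: 1.77
tcp_pos: [479.9, 82.5, 317.0]
tcp_rot: [[-0.932, 0.363, -0.0], [0.363, 0.932, -0.002], [-0.001, -0.002, -1.0]]
contact_force: [0.6, -0.5, 0.2]
width: -0.0
grasp_force: 0.0
[479.9  82.5 317. ] [[-0.932, 0.363, -0.0], [0.363, 0.932, -0.002], [-0.001, -0.002, -1.0]] 1.7667 -9.801324815677875e-05 [ 0.63779914 -0.4868308   0.19955817]
cam [[0.364, 0.885, 0.291, 404.698], [0.932, -0.345, -0.116, 111.72], [-0.002, 0.313, -0.95, 445.024], [0.0, 0.0, 0.0, 1.0]]
red [217, 223, 22, 18, 299] med [521.7  39.9 172.1] mid [556.1  13.4  87. ] [513. -23.  -0.] [600.  50. 174.]
blue [119, 217, 16, 16, 162] med [ 506.3 -138.4   45.8] mid [ 507.5 -139.5   43.9] [ 497. -149.   39.] [ 518. -130.   49.]
green [113, 238, 42, 36, 494] med [ 558.6 -151.7   52.1] mid [ 558.4 -151.8   52.1] [ 542. -187.   48.] [ 575. -116.   56.]
green [73, 251, 14, 15, 136] med [ 531.8 -244.9   45.7] mid [ 533.  -245.8   43.6] [ 523. -255.   38.] [ 543. -236.   49.]
green [93, 273, 14, 13, 107] med [ 576.5 -228.7   51.9] mid [ 576.8 -228.5   51.8] [ 569. -241.   49.] [ 585. -216.   55.]
```

View pics/w1.png

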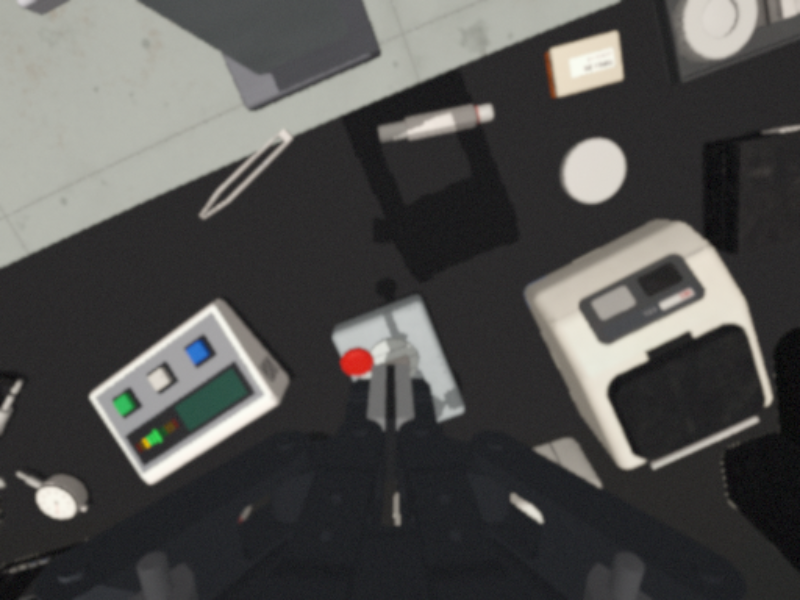

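The wrist picture shows the red pad at (356,361), which works out to (521.5,40,172). The blue key is at (198,350) and the green at (124,403). I'll turn the tool 24° into line with the lever and move over the pad.

```bash
python3 -m handwheel '[[0,0,0,0,0,0,-1],[0,0,0,0,0,0,-1],[0,0,0,0,0,0,-1],[0,0,0,0,0,0,-1],[0,-0.2,-0.22,0.1,0,0,0],[0,-0.2,-0.22,0.2,0,0,0],[0,0,0,0.3,0,0,0],[0,0,0,0.3,0,0,0],[0,0,0,0.2,0,0,0],[0,0,0,0,0,0,0]]'
python3 w.py w2
```

```text
time_s: 2.65
tcp_pos: [517.2, 45.2, 201.0]
tcp_rot: [[-0.999, -0.053, -0.011], [-0.053, 0.999, 0.001], [0.011, 0.001, -1.0]]
contact_force: [-1.0, 0.6, -1.6]
width: 0.2
grasp_force: 0.0
[517.2  45.2 201. ] [[-0.999, -0.053, -0.011], [-0.053, 0.999, 0.001], [0.011, 0.001, -1.0]] 2.65 0.24288889163716937 [-1.0165418   0.61346578 -1.59474114]
cam [[-0.052, 0.952, 0.301, 438.117], [0.999, 0.05, 0.016, 40.859], [0.0, 0.302, -0.953, 329.912], [0.0, 0.0, 0.0, 1.0]]
red [225, 227, 30, 19, 241] med [514.   35.9 172.4] mid [514.1  38.1 181.6] [506.  30. 170.] [522.  46. 193.]
red [16, 299, 38, 33, 331] med [ 682.1 -201.4   60.8] mid [ 694.6 -219.5   54. ] [ 676. -248.   40.] [ 713. -191.   68.]
red [0, 335, 17, 33, 384] med [ 694.7 -204.8  111.2] mid [ 731.5 -234.6   91.3] [ 686. -267.   61.] [ 777. -202.  121.]
blue [66, 154, 22, 22, 380] med [ 506.1 -138.5   46. ] mid [ 507.5 -139.8   43.4] [ 497. -150.   38.] [ 518. -130.   49.]
green [35, 196, 65, 34, 1076] med [ 559.2 -160.1   51.9] mid [ 559.4 -154.8   52.1] [ 543. -188.   48.] [ 576. -122.   56.]
green [0, 216, 17, 15, 188] med [ 575.9 -226.2   52.3] mid [ 576.6 -224.5   52. ] [ 570. -234.   49.] [ 584. -215.   55.]
```

View pics/w2.png

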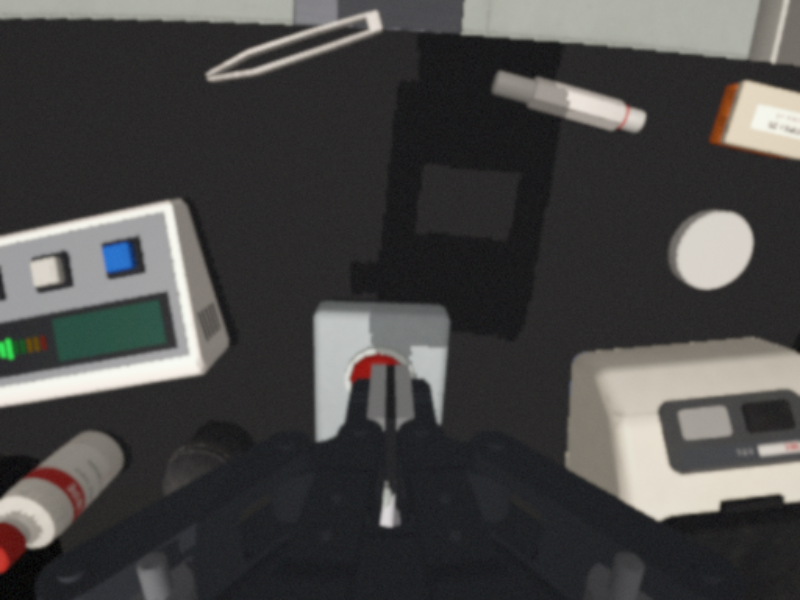

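The pad sits under the fingertips, about 5 mm to the −y side of the finger centre. I'll shift over and press part way down.

```bash
python3 -m handwheel '[[0,0,-0.05,0,0,0,0],[0,0,0,0.04,0,0,0],[0,0,0,0.04,0,0,0],[0,0,0,0.04,0,0,0],[0,0,0,0.04,0,0,0],[0,0,0,0.03,0,0,0],[0,0,0,0.03,0,0,0],[0,0,0,0.03,0,0,0],[0,0,0,0.03,0,0,0],[0,0,0,0,0,0,0]]'
```

```text
time_s: 3.53
tcp_pos: [521.1, 39.2, 178.8]
tcp_rot: [[-0.999, -0.052, -0.001], [-0.052, 0.999, 0.0], [0.001, 0.0, -1.0]]
contact_force: [-1.1, -0.2, 2.1]
width: -0.1
grasp_force: 1.0
```

```bash
python3 -m handwheel '[[0,0,0,0.02,0,0,0],[0,0,0,0.02,0,0,0],[0,0,0,0.02,0,0,0],[0,0,0,0.02,0,0,0],[0,0,0,0.01,0,0,0],[0,0,0,0.01,0,0,0],[0,0,0,0.01,0,0,0],[0,0,0,0,0,0,0],[0,0,0,0,0,0,0],[0,0,0,0,0,0,0]]'
python3 - <<'E'
from h import *
c=env.camera("side");cv2.imwrite("pics/s1.png",cv2.resize(c["frame"][130:210,220:326,::-1],(800,600),interpolation=cv2.INTER_CUBIC))
s=env.sense();print(s["tcp_pos"],s["contact_force"])
E
```

```text
time_s: 4.37
tcp_pos: [521.2, 39.2, 168.4]
tcp_rot: [[-0.999, -0.052, -0.0], [-0.052, 0.999, -0.0], [0.0, -0.0, -1.0]]
contact_force: [-3.2, -0.5, 4.2]
width: 0.1
grasp_force: 2.0
[521.22346684  39.1818124  168.40536818] [-2.30289208 -0.12705658  4.13640875]
```

View pics/s1.png

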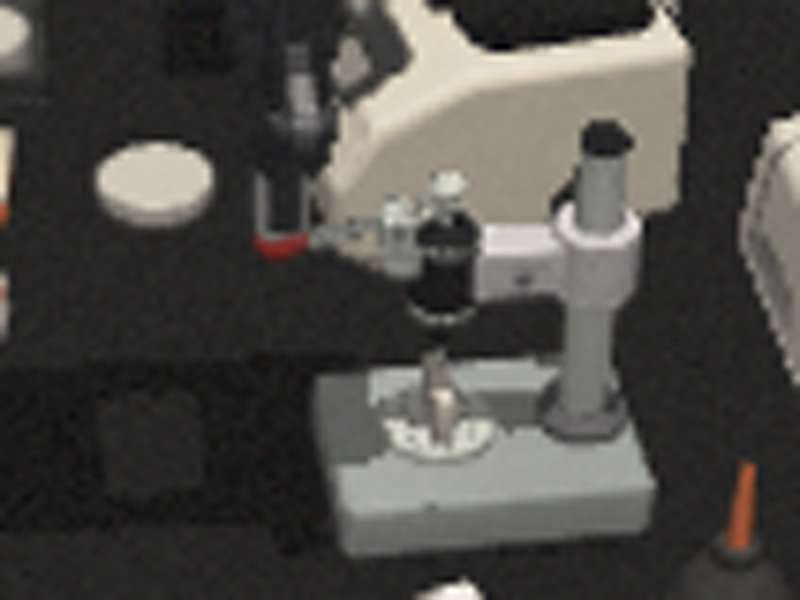

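The side crop shows the fingers on the red pad at (280,245), with the lever tilted and the spindle clear of the block. I'll press on until the force shows the stop.

```bash
python3 -m handwheel '[[0,0,0,0.01,0,0,0],[0,0,0,0.01,0,0,0],[0,0,0,0.01,0,0,0],[0,0,0,0,0,0,0],[0,0,0,0,0,0,0],[0,0,0,0,0,0,0],[0,0,0,0,0,0,0],[0,0,0,0,0,0,0],[0,0,0,0,0,0,0],[0,0,0,0,0,0,0]]'
```

```text
time_s: 5.25
tcp_pos: [521.4, 39.2, 165.5]
tcp_rot: [[-0.999, -0.052, 0.001], [-0.052, 0.999, -0.0], [-0.001, -0.0, -1.0]]
contact_force: [-2.0, -0.4, 4.6]
width: 0.4
grasp_force: 2.4
```

```bash
python3 -m handwheel '[[0,0,0,0.01,0,0,0],[0,0,0,0.01,0,0,0],[0,0,0,0,0,0,0],[0,0,0,0,0,0,0],[0,0,0,0,0,0,0],[0,0,0,0,0,0,0],[0,0,0,0,0,0,0],[0,0,0,0,0,0,0],[0,0,0,0,0,0,0],[0,0,0,0,0,0,0]]'
```

```text
time_s: 6.08
tcp_pos: [521.5, 39.2, 164.3]
tcp_rot: [[-0.999, -0.052, 0.001], [-0.052, 0.999, -0.0], [-0.001, -0.0, -1.0]]
contact_force: [-4.2, 0.7, 8.4]
width: -0.0
grasp_force: 4.2
```

Force jumped with less movement, so the stop is reached. I'll hold 1 mm deeper, then ease up slowly.

```bash
python3 -m handwheel '[[0,0,0,0.01,0,0,0],[0,0,0,0,0,0,0],[0,0,0,0,0,0,0],[0,0,0,-0.02,0,0,0],[0,0,0,-0.02,0,0,0],[0,0,0,-0.02,0,0,0],[0,0,0,-0.02,0,0,0],[0,0,0,-0.02,0,0,0],[0,0,0,-0.02,0,0,0],[0,0,0,-0.02,0,0,0]]'
python3 -m handwheel '[[0,0,0,-0.02,0,0,0],[0,0,0,-0.02,0,0,0],[0,0,0,-0.02,0,0,0],[0,0,0,-0.02,0,0,0],[0,0,0,-0.02,0,0,0],[0,0,0,-0.02,0,0,0],[0,0,0,-0.03,0,0,0],[0,0,0,-0.03,0,0,0],[0,0,0,-0.03,0,0,0],[0,0,0,-0.03,0,0,0]]'
python3 -m handwheel '[[0,0,0,-0.05,0,0,0],[0,0,0,-0.1,0,0,0],[0,0,0,-0.1,0,0,0],[0,0.1,0,-0.1,0,0,0],[0,0.1,0,-0.1,0,0,0],[0,0.1,0,0,0,0,0],[0,0,0,0,0,0,0],[0,0,0,0,0,0,0],[0,0,0,0,0,0,0],[0,0,0,0,0,0,0]]'
python3 w.py w3
python3 - <<'E'
from h import *
c=env.camera("side");cv2.imwrite("pics/s2.png",cv2.resize(c["frame"][130:210,220:326,::-1],(800,600),interpolation=cv2.INTER_CUBIC))
E
```

```text
time_s: 6.92
tcp_pos: [521.6, 39.2, 176.4]
tcp_rot: [[-0.999, -0.052, 0.001], [-0.052, 0.999, -0.0], [-0.001, -0.0, -1.0]]
contact_force: [1.8, 0.3, 2.4]
width: -0.1
grasp_force: 1.0
time_s: 7.75
tcp_pos: [521.1, 39.2, 200.5]
tcp_rot: [[-0.999, -0.052, -0.0], [-0.052, 0.999, 0.0], [0.0, 0.0, -1.0]]
contact_force: [-0.1, 0.1, -0.9]
width: 0.2
grasp_force: 0.0
time_s: 8.58
tcp_pos: [491.2, 37.6, 244.7]
tcp_rot: [[-0.999, -0.052, -0.001], [-0.052, 0.999, 0.0], [0.001, 0.0, -1.0]]
contact_force: [-0.3, 0.3, -0.6]
width: 0.2
grasp_force: 0.0
[491.2  37.6 244.7] [[-0.999, -0.052, -0.001], [-0.052, 0.999, 0.0], [0.001, 0.0, -1.0]] 8.5833 0.17848343482014906 [-0.26921679  0.27295765 -0.60710291]
cam [[-0.052, 0.949, 0.311, 410.781], [0.999, 0.049, 0.015, 33.441], [-0.001, 0.311, -0.95, 372.801], [0.0, 0.0, 0.0, 1.0]]
red [50, 293, 32, 27, 221] med [ 681.3 -203.2   61.2] mid [ 696.5 -213.5   47.8] [ 676. -236.   28.] [ 717. -191.   68.]
red [21, 323, 32, 32, 734] med [ 695.1 -213.7  118.1] mid [ 732.6 -235.    99.1] [ 685. -268.   64.] [ 780. -202.  134.]
blue [96, 168, 19, 18, 281] med [ 506.1 -139.    46.1] mid [ 507.6 -139.9   43.7] [ 497. -150.   38.] [ 518. -130.   49.]
green [18, 184, 18, 17, 248] med [ 531.5 -244.7   46. ] mid [ 532.6 -246.7   43.7] [ 523. -256.   38.] [ 542. -237.   49.]
green [69, 210, 23, 22, 230] med [ 563.9 -178.    52.2] mid [ 565.  -175.7   52.1] [ 553. -190.   48.] [ 577. -162.   56.]
green [33, 220, 20, 14, 184] med [ 576.4 -228.9   52.3] mid [ 577.  -227.5   52.3] [ 570. -240.   50.] [ 584. -215.   55.]
```

View pics/s2.png

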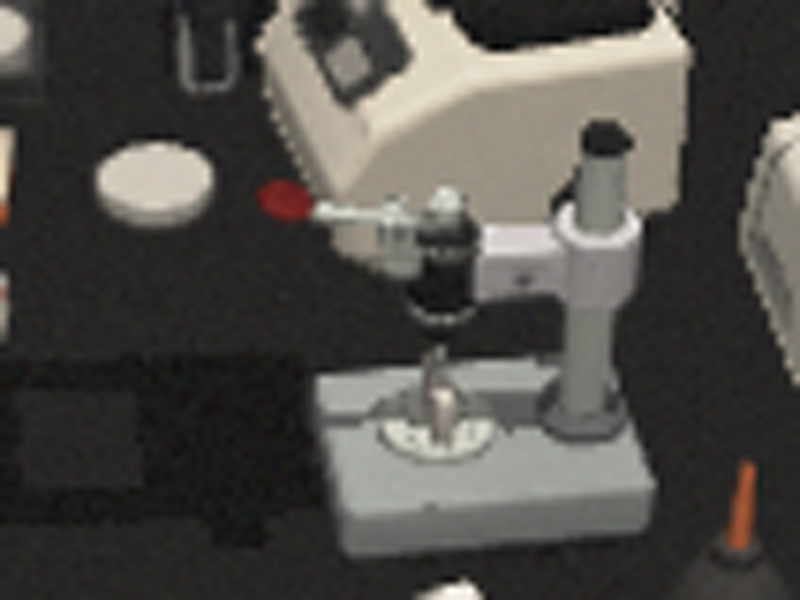

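View pics/w3.png

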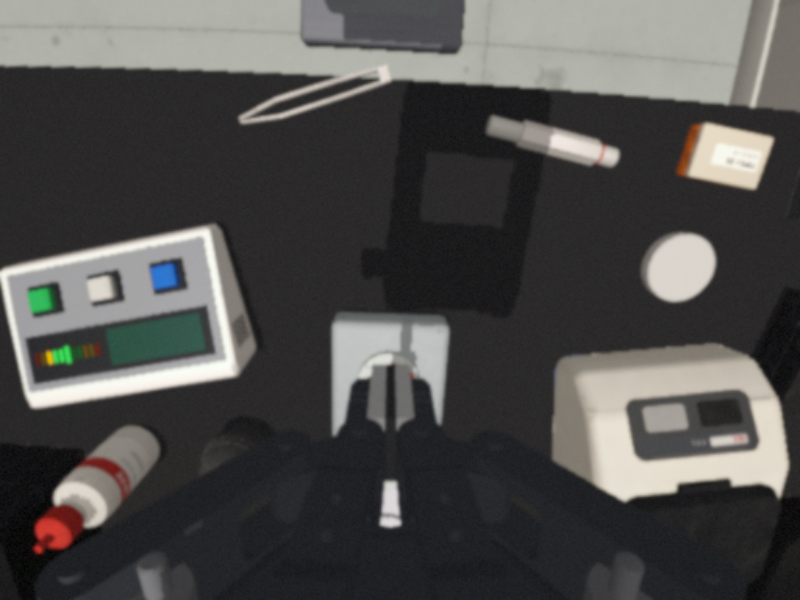

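The side crop shows the lever back up, with the pad at (285,200) and the spindle on the block. The wrist crop shows blue at (167,276) and green at (42,299), which puts the blue key at (507,−139.5,46) and the green at (532,−246,46). Next I'll turn 10.4° and go above the blue key.

```bash
python3 -m handwheel '[[0,0,0,0,0,0,-0.87],[0,0,0,0,0,0,-0.87],[0,0.04,-0.3,0,0,0,0],[0,0.04,-0.3,0,0,0,0],[0,0.04,-0.3,0,0,0,0],[0,0.04,-0.3,0,0,0,0],[0,0.05,-0.3,0.2,0,0,0],[0,0.05,-0.26,0.2,0,0,0],[0,0,0,0.3,0,0,0],[0,0,0,0.3,0,0,0]]'
python3 -m handwheel '[[0,0,0,0.3,0,0,0],[0,0,0,0.2,0,0,0],[0,0,0,0.15,0,0,0],[0,0,0,0,0,0,0],[0,0,0,0,0,0,0],[0,0,0,0,0,0,0],[0,0,0,0,0,0,0],[0,0,0,0,0,0,0],[0,0,0,0,0,0,0],[0,0,0,0,0,0,0]]'
python3 w.py w4
```

```text
time_s: 9.52
tcp_pos: [507.5, -141.5, 144.9]
tcp_rot: [[-0.973, -0.229, 0.002], [-0.229, 0.973, -0.001], [-0.002, -0.001, -1.0]]
contact_force: [-0.3, 0.1, 0.0]
width: -0.1
grasp_force: 0.0
time_s: 10.35
tcp_pos: [507.3, -139.8, 81.2]
tcp_rot: [[-0.973, -0.232, 0.001], [-0.232, 0.973, -0.001], [-0.001, -0.001, -1.0]]
contact_force: [-0.3, 1.4, -0.6]
width: -0.2
grasp_force: 0.0
[ 507.3 -139.8   81.2] [[-0.973, -0.232, 0.001], [-0.232, 0.973, -0.001], [-0.001, -0.001, -1.0]] 10.35 -0.20494149604502826 [-0.31519168  1.37682657 -0.5967104 ]
cam [[-0.232, 0.924, 0.305, 428.641], [0.973, 0.221, 0.071, -158.267], [-0.002, 0.313, -0.95, 209.148], [0.0, 0.0, 0.0, 1.0]]
blue [232, 215, 33, 28, 642] med [ 503.  -142.4   45.1] mid [ 505.7 -141.    42.9] [ 497. -152.   38.] [ 514. -130.   48.]
green [68, 215, 33, 29, 892] med [ 530.8 -245.9   45.9] mid [ 531.6 -247.1   44.7] [ 522. -257.   41.] [ 541. -237.   49.]
green [85, 285, 24, 23, 417] med [ 577.9 -231.7   52. ] mid [ 577.1 -232.5   51.9] [ 570. -241.   50.] [ 584. -224.   54.]
```

View pics/w4.png

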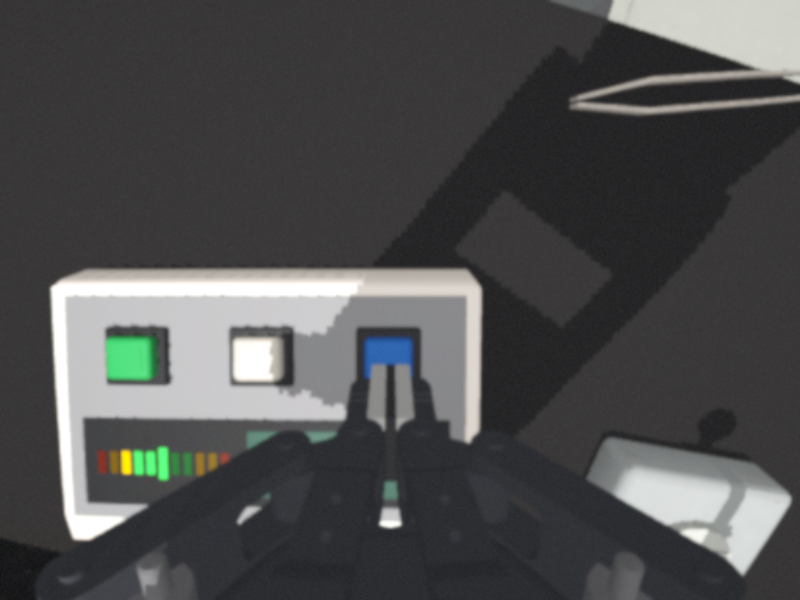

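The fingers are centred over the blue key at (388,350), aligned with the readout. Pressing.

```bash
python3 -m handwheel '[[0,0,0,0.04,0,0,0],[0,0,0,0.04,0,0,0],[0,0,0,0.04,0,0,0],[0,0,0,0.03,0,0,0],[0,0,0,0.02,0,0,0],[0,0,0,0.02,0,0,0],[0,0,0,0.01,0,0,0],[0,0,0,0.01,0,0,0],[0,0,0,0,0,0,0],[0,0,0,0,0,0,0]]'
```

```text
time_s: 11.23
tcp_pos: [507.2, -139.5, 59.8]
tcp_rot: [[-0.973, -0.232, 0.001], [-0.232, 0.973, 0.0], [-0.001, 0.0, -1.0]]
contact_force: [-0.5, 2.4, 5.0]
width: -0.0
grasp_force: 2.0
```

```bash
python3 -m handwheel '[[0,0,0,0.01,0,0,0],[0,0,0,0.01,0,0,0],[0,0,0,0,0,0,0],[0,0,0,0,0,0,0],[0,0,0,0,0,0,0],[0,0,0,0,0,0,0],[0,0,0,0,0,0,0],[0,0,0,0,0,0,0],[0,0,0,0,0,0,0],[0,0,0,0,0,0,0]]'
```

```text
time_s: 12.07
tcp_pos: [507.5, -139.6, 58.6]
tcp_rot: [[-0.973, -0.232, 0.001], [-0.232, 0.973, 0.0], [-0.001, -0.0, -1.0]]
contact_force: [-2.5, 3.6, 9.4]
width: 0.1
grasp_force: 5.0
```

9.4 N exceeds the 5 N spring, so the key is bottomed. I'll lift and go to the green key, then start down.

```bash
python3 -m handwheel '[[0,0,0,-0.05,0,0,0],[0,0,0,-0.1,0,0,0],[0,0,0,-0.2,0,0,0],[0,0,-0.2,0,0,0,0],[0,0,-0.3,0,0,0,0],[0,0,-0.3,0,0,0,0],[0,0.01,-0.29,0,0,0,0],[0,0,0,0,0,0,0],[0,0,0,0.1,0,0,0],[0,0,0,0,0,0,0]]'
python3 w.py w5
```

```text
time_s: 12.9
tcp_pos: [529.6, -245.1, 80.0]
tcp_rot: [[-0.973, -0.232, -0.003], [-0.232, 0.973, 0.002], [0.003, 0.002, -1.0]]
contact_force: [-0.1, 0.4, -0.8]
width: 0.1
grasp_force: 0.0
[ 529.6 -245.1   80. ] [[-0.973, -0.232, -0.003], [-0.232, 0.973, 0.002], [0.003, 0.002, -1.0]] 12.9 0.13674153171946143 [-0.07392152  0.36631042 -0.7609468 ]
cam [[-0.231, 0.925, 0.301, 451.57], [0.973, 0.219, 0.073, -263.902], [0.001, 0.309, -0.951, 208.258], [0.0, 0.0, 0.0, 1.0]]
blue [392, 219, 34, 30, 961] med [ 506.4 -143.1   45.6] mid [ 507.3 -142.1   43.3] [ 498. -152.   38.] [ 517. -132.   49.]
green [229, 220, 32, 23, 481] med [ 526.9 -251.1   44.8] mid [ 529.8 -249.1   46.9] [ 522. -259.   38.] [ 537. -240.   56.]
green [409, 305, 16, 15, 85] med [ 559.7 -116.8   54.5] mid [ 559.1 -117.7   54.5] [ 554. -122.   53.] [ 564. -114.   56.]
```

View pics/w5.png

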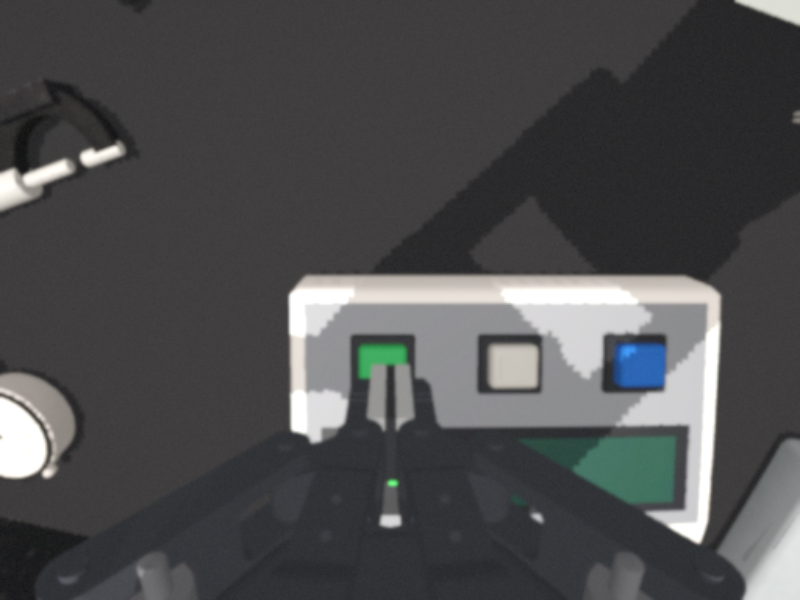

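The green key is at (382,358), about 3 mm to −y of the finger centre. I'll correct by 2.5 mm and press.

```bash
python3 -m handwheel '[[0,0,-0.025,0,0,0,0],[0,0,0,0.04,0,0,0],[0,0,0,0.04,0,0,0],[0,0,0,0.04,0,0,0],[0,0,0,0.03,0,0,0],[0,0,0,0.03,0,0,0],[0,0,0,0.02,0,0,0],[0,0,0,0.01,0,0,0],[0,0,0,0,0,0,0],[0,0,0,0,0,0,0]]'
```

```text
time_s: 13.78
tcp_pos: [531.8, -248.2, 61.6]
tcp_rot: [[-0.973, -0.232, 0.0], [-0.232, 0.973, 0.0], [-0.0, 0.0, -1.0]]
contact_force: [-1.5, 1.0, 2.8]
width: -0.2
grasp_force: 1.1
```

```bash
python3 -m handwheel '[[0,0,0,0.01,0,0,0],[0,0,0,0.01,0,0,0],[0,0,0,0.01,0,0,0],[0,0,0,0.01,0,0,0],[0,0,0,0,0,0,0],[0,0,0,0,0,0,0],[0,0,0,0,0,0,0],[0,0,0,0,0,0,0],[0,0,0,0,0,0,0],[0,0,0,0,0,0,0]]'
```

```text
time_s: 14.62
tcp_pos: [532.5, -248.4, 58.5]
tcp_rot: [[-0.973, -0.232, 0.002], [-0.232, 0.973, -0.0], [-0.001, -0.001, -1.0]]
contact_force: [-1.4, 3.2, 7.6]
width: -0.1
grasp_force: 3.7
```

```bash
python3 -m handwheel '[[0,0,0,0.01,0,0,0],[0,0,0,0,0,0,0],[0,0,0,0,0,0,0],[0,0,0,0,0,0,0],[0,0,0,-0.05,0,0,0],[0,0,0,-0.1,0,0,0],[0,0,0,-0.2,0,0,0],[0,0,0,-0.3,0,0,0],[0,0,0,-0.3,0,0,0],[0,0,0,-0.3,0,0,0]]'
python3 -m handwheel '[[0,0,0,0,0,0,0],[0,0,0,0,0,0,0],[0,0,0,0,0,0,0],[0,0,0,0,0,0,0],[0,0,0,0,0,0,0],[0,0,0,0,0,0,0],[0,0,0,0,0,0,0],[0,0,0,0,0,0,0],[0,0,0,0,0,0,0],[0,0,0,0,0,0,0]]'
python3 -c "
from h import *
print(env.hand_in())"
```

```text
time_s: 15.45
tcp_pos: [531.1, -248.3, 182.0]
tcp_rot: [[-0.973, -0.232, -0.001], [-0.232, 0.973, 0.0], [0.001, 0.0, -1.0]]
contact_force: [0.4, -1.1, -0.1]
width: 0.2
grasp_force: 0.0
time_s: 16.28
tcp_pos: [531.7, -248.3, 181.2]
tcp_rot: [[-0.973, -0.232, -0.0], [-0.232, 0.973, 0.0], [0.0, 0.0, -1.0]]
contact_force: [0.3, -0.1, 0.2]
width: -0.3
grasp_force: 0.0
the job is handed in; nothing more can be done
None
```

I pressed the lever to its stop and eased it back up, then pressed and released the blue zero key and the green send key, and handed the job in at about 16 s; no verdict came back, so success rests on my force and camera readings.

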